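# Work a tight relay out of its socket and hold it clear

### The job

I want the orange relay's circuit open while I take a reading: take the orange relay on the relay board and rock it side to side, along its long side, until it works free of its tight socket, then lift it until its blades are just clear (a finger's width or so) and finish while still holding it there, upright above its own socket. Do not pull it straight: the board is only standing on the bench, so it must stay flat and in its place, with the grey relay left plugged in and the other things left alone.

Things in the scene. Friction and masses are not known exactly. Their poses are not given: they have to be found in the camera images.
- orange_relay_center (a point): Centre of the orange relay's case, half-way up. Plug-in relay, orange case 32 mm (its x) by 42 mm (its y, the long side) by 50 mm high (its z), 90 g, plugged into either of the board's two sockets. Plugged in, the case's underside lies on the socket's top face: this point is 25 mm above that face, 63 mm above the bench, and the axes are parallel to the board's.
- orange_relay_tips (a point): Middle of the orange relay's four blade tips, 38 mm below the case's centre along its z; same axes. The brass blades stand 13 mm out of the case's underside, 2 mm thick (x) and 6 mm wide (y), at x = +-8, y = +-13 mm from the middle.
- grey_relay_center (a point): Centre of the case of the other relay, light grey, same size and make, plugged into the other socket of the same board, 116 mm away. It stays plugged in.
- board: Relay board: dark steel plate 200 mm (its x) by 320 mm (its y), top 12 mm above the bench, on four rubber feet, 1.5 kg, standing loose. Origin at bench height under its centre, z up. Two black sockets in its -x half; white breadboard and coloured binding posts, lower than the sockets, in its +x half.
- socket_left (a point): Centre of the top face (47 x 46 mm) of the +y socket, 38 mm above the bench, at x -35, y +58 mm on the board; axes as the board's. Lower screw terminals at both x ends. Each blade is gripped on its flat sides by a sprung contact 2.5 to 8.5 mm below the top face: about 8 N of friction each, 32 N in all, so a straight pull lifts the board (from about 10 N) and not the relay.
- socket_right (a point): The same for the -y socket, at y -58 mm. Leaning a relay along its long side (turning it about its x) takes only about 0.4 N m; the slots allow 7 to 8 degrees each way. The raised end's blades slide up, the low end's stay, so leaning by turns to each end, about the low end's blades, walks it out. A blade is let go once up by 10.5 mm; its tip is out at 13 mm.
- multimeter: Yellow hand-held multimeter, 165 x 80 x 45 mm, lying beside the board, to be left alone; origin at the centre of its underside.
- screwdriver: Screwdriver lying on the bench, to be left alone.
- parts_bin: Blue open plastic bin, 140 x 100 x 55 mm, to be left alone; origin at the centre of its underside.
Things that resemble listed ones, but are neither listed nor needed, are in the scene too. What is shaped like the part that bears orange_relay_center but purple or red is not meant.

How it is judged:
By the outcome, as a careful person would: the job done as asked, in the order asked, and still so for the second after the job is handed in, while the arm keeps its last pose, push and grip.
It also fails if it takes over 38 s, if anything falls off the work surface, if the arm or the gripper's body presses on something with over 40 N, if the wrist force passes 120 N, or if a joint passes its speed limit or range.

### The arm

A 6-joint arm with a two-finger parallel gripper is mounted at the origin on the work surface. World frame = base frame: x ahead of the robot, y to its left, z up, the work surface at z = 0. Lengths are in m, angles in rad, forces in N, time in s.
With the tool pointing down it reaches from about 0.375 to 0.9 m from the base axis. Payload 3.1 kg.
Tool frame: the origin (TCP) lies at the centre of the arm's flange, where the gripper is bolted on; the fingertips stand 182 mm ahead of it and the grasp point (between the pads) lies 164 mm ahead of it; z points along the fingers, y is the line along which they close (so a half turn about z gives the same grasp; the last joint's range is limited). The gripper opens to 87 mm and grips with 3 to 60 N. Pads are 19 mm wide; open, the fingers measure 117 mm over their backs; the gripper's body (75 mm by 190 mm) begins 51 mm behind the grasp point.
Start: joints at [-1.363, 0.527, 1.433, -0, 1.181, -0.178], TCP at [0.236, -0.579, 0.405] pointing down, gripper open.
Joint ranges: [-3.08, 3.08], [-0.75, 2.2], [0.22, 2.44], [-1.43, 4.57], [0, 2.65], [-2.85, 2.85]. Speed limits (rad/s): [2.79, 2.79, 3.14, 3.14, 3.14, 3.14].

### API

Orientations are given as a unit quaternion [x, y, z, w].
In Python, from rig import * gives the robot as it stands.
- The arm moves only by the tool move_arm, never from a script. Its argument "commands" is a list that holds one entry, the list of rows, each a list of 6 numbers: the shift along the tool's x, y, z in units of 40 mm (1.0 is 40 mm), then the turn, a rotation vector about the tool's x, y, z in rad. A call has 1 to 12 rows; each row is the pose to reach, as a shift and turn from the pose commanded when the call began, along the tool's axes at that moment; what a row does not reach only later rows make up. A row lasts 1/8 s, in which the tool goes at most 62.5 mm and 10.7 degrees, less where a joint would pass 70% of its speed; a pose out of reach is approached as far as the arm can. A call with a gripper value outside its range is refused whole. "claw" is the closure, from -1 (fully open) to 1 (shut), so that 0 is half open, set as the call begins (left out, the last holds). The fingers move at their own pace and stop on an object; "squeeze" is the grip in N (left out, the last holds). Time passes only in rows, so rows that repeat a pose let the fingers close. It gives the time, the measured TCP pose, the force, the opening and the grip force at its end, in the units of the state.
- get_obs(): the state, without advancing time (a new reading comes with each control period).
- camera(name): name is "side" or "top"; returns a dict with "pixels" (480x640x3 uint8, blue, green, red), "range_z" (480x640 float32, m along the optical axis (not along the pixel's ray), 0 where there is no reading), "camera_matrix" (3x3 intrinsics, pixels), "D" ([k1, k2, p1, p2, k3] as OpenCV has them; the pictures are not rectified), "extrinsics" (4x4, takes a point from world to camera coordinates). Camera axes: x right, y up, looking along -z (the intrinsics and any distortion apply to the point x, -y, -z); pixel columns grow to the right and rows downward; lengths in m; the calibration is good to about 2 mm. A picture is of the moment at which its call begins.
- hand_in(): hands the job in; it is judged then, once.
The state is a dict: "time": time; "q": joint angles; "joint_velocities": joint speeds; "joint_torque": joint torques, N m; "position": TCP position; "tool_rot": TCP orientation; "ft_force": force on the tool from outside, world axes, zero at the start; "moment": the same for the moment, N m; "grip_width": finger opening in m; "grip_force": force on a finger pad.
Only numpy, scipy, OpenCV 4.12 (cv2) and the standard library are available. Lean on these libraries where they do the work, as an engineer would, in place of code of your own. Each camera call takes 0.05 s, during which the arm holds its last target. There are 200 camera calls.

## Working session

There is one attempt and no reset: what is moved stays moved. The work goes in short steps, Python scripts to look and compute and a tool call to move; the robot and the scene stay as the last step left them, time stands still between calls to the robot, and variables do not carry over. Pictures are saved under pics/ and viewed, at most 10 in all, crops included, and the job is handed in when it is done.

Besides the shell and the picture viewer there is one more tool, called after "Call:" as name([rows], argument=value, ...), one row to a line, values as JSON. move_arm: Moves the arm, as the interface text tells. Its arguments: {"type":"object","properties":{"commands":{"type":"array","items":{"type":"array","items":{"type":"array","items":{"type":"number"}}}},"claw":{"type":"number"},"squeeze":{"type":"number"}},"required":["commands"]}

```bash
ls; mkdir -p pics; cat > h.py <<'E'
from rig import *
import numpy as np, cv2
def shot(n):
    c=camera(n); np.savez('/tmp/%s.npz'%n,**{k:np.array(v) for k,v in c.items()}); return c
def pts(c,uv,rz=None):
    """world points from pixels with depth"""
    uv=np.float64(uv).reshape(-1,1,2)
    n=cv2.undistortPoints(uv,np.float64(c['camera_matrix']),np.float64(c['D'])).reshape(-1,2)
    E=np.linalg.inv(c['extrinsics'])
    d=np.c_[n[:,0],-n[:,1],-np.ones(len(n))]
    if rz is not None: return (E[:3,:3]@(d*np.reshape(rz,(-1,1))).T).T+E[:3,3]
    return E[:3,3],(E[:3,:3]@d.T).T
def onplane(c,uv,z):
    o,d=pts(c,uv); return o+d*((z-o[2])/d[:,2])[:,None]
E
python3 - <<'E'
from h import *
for n in('top','side'):
    c=shot(n); cv2.imwrite(f'pics/{n}0.png',c['pixels']); print(n,c['extrinsics'].round(3).tolist(),c['D'])
print(get_obs())
E
```

```text
pics
top [[-0.03, -0.999, -0.023, 0.031], [0.99, -0.033, 0.137, -0.493], [-0.138, -0.019, 0.99, -1.14], [0.0, 0.0, 0.0, 1.0]] [-0.12815723  0.          0.          0.          0.        ]
side [[1.0, -0.03, -0.0, -0.473], [0.02, 0.677, 0.736, -0.049], [-0.021, -0.736, 0.677, -0.985], [0.0, 0.0, 0.0, 1.0]] [-0.02734214  0.          0.          0.          0.        ]
{'time': 0.1, 'q': array([-1.36247726e+00,  5.28403570e-01,  1.43374034e+00, -2.78562040e-05,
        1.18141112e+00, -1.78506861e-01]), 'joint_velocities': array([-0.00016356, -0.00246431, -0.00302591,  0.00213399, -0.00069261,
        0.00022823]), 'joint_torque': array([-3.43265920e-04, -4.40985417e+01, -1.77151501e+01,  6.33437256e-02,
        5.34102239e-02, -4.86260478e-05]), 'position': array([ 0.23574019, -0.57851847,  0.40386125]), 'tool_rot': array([ 9.81352457e-01,  1.92214443e-01, -2.75039994e-05, -9.80886707e-04]), 'ft_force': array([-0.33529602, -0.86552375,  0.03860633]), 'moment': array([ 0.01402517, -0.04372397,  0.06804585]), 'grip_force': 0.0, 'grip_width': 0.08681129886376411}
```

View pics/top0.png

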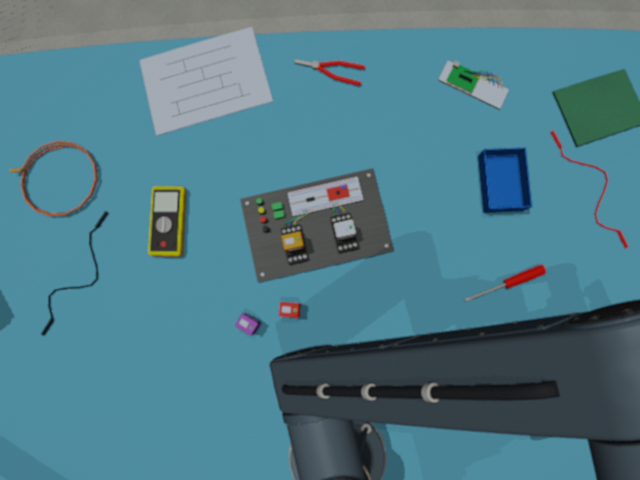

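View pics/side0.png

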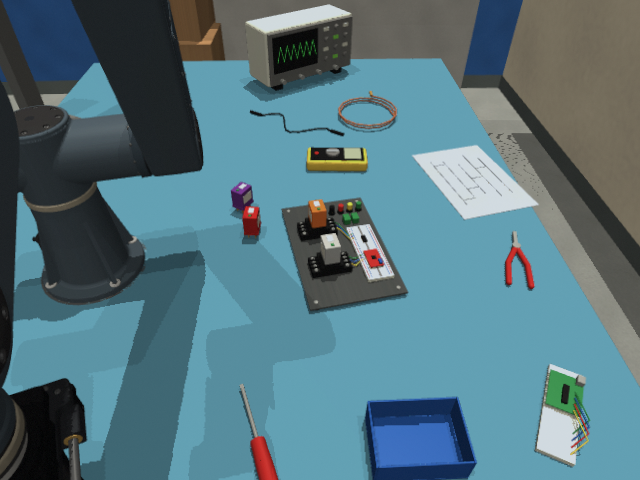

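Top view: the orange relay is at (292,241) in the left (+y) socket and the grey one at (344,229). Red (290,310) and purple (248,323) look-alikes stand loose on the bench, so they are not meant. The side view agrees, with orange at (317,212) and grey at (331,248). Next I measure and take one enlarged crop.

```bash
python3 - <<'E'
from h import *
for n in('top','side'):
    c=dict(np.load(f'/tmp/{n}.npz')); 
    im=c['pixels']; hsv=cv2.cvtColor(im,cv2.COLOR_BGR2HSV)
    box=(slice(160,290),slice(230,410)) if n=='top' else (slice(190,310),slice(275,410))
    b=np.zeros(im.shape[:2],bool); b[box]=1
    mo=b&(hsv[...,0]>7)&(hsv[...,0]<22)&(hsv[...,1]>150)&(hsv[...,2]>100)
    v,u=np.nonzero(mo); P=pts(c,np.c_[u,v],c['range_z'][v,u])
    print(n,'orange',len(u),u.mean(),v.mean(),'z',np.percentile(P[:,2],[5,50,95]).round(4))
    # case tops: by depth, z 0.078..0.098
    v,u=np.nonzero(b); P=pts(c,np.c_[u,v],c['range_z'][v,u])
    k=(P[:,2]>.08)&(P[:,2]<.1); Q=P[k]; uu=np.c_[u,v][k]
    m=np.zeros(im.shape[:2],np.uint8); m[uu[:,1],uu[:,0]]=1
    N,L,S,C=cv2.connectedComponentsWithStats(m)
    for i in range(1,N):
        if S[i,4]<40: continue
        q=Q[L[uu[:,1],uu[:,0]]==i]; r=cv2.minAreaRect((q[:,:2]*1000).astype(np.float32))
        print(n,S[i,4],C[i].round(1),r,np.median(q[:,2]).round(4), q.mean(0).round(4))
    if n=='top':
        # plate outline: not teal
        k=(P[:,2]>.006)&(P[:,2]<.11)
        r=cv2.minAreaRect((P[k][:,:2]*1000).astype(np.float32)); print('plate',r)
        cv2.imwrite('pics/crop0.png',cv2.resize(im[160:290,230:410],None,fx=4,fy=4,interpolation=cv2.INTER_CUBIC))
    w=[(-.0,0)]
E
```

```text
top orange 75 293.2266666666667 239.86666666666667 z [0.0295 0.0863 0.0913]
top 294 [344.  228.2] ((503.0180969238281, -30.99911880493164), (32.561241149902344, 41.901729583740234), 11.778151512145996) 0.088 [ 0.5024 -0.031   0.088 ]
top 295 [291.4 240.4] ((480.0978698730469, 82.6134033203125), (32.2559814453125, 41.89286422729492), 11.290080070495605) 0.0884 [0.4795 0.0826 0.0881]
plate ((529.7333984375, 23.718658447265625), (414.10540771484375, 298.4821472167969), 87.04647827148438)
side orange 326 317.819018404908 214.21472392638037 z [0.0466 0.0767 0.088 ]
side 214 [317.2 206.2] ((482.0157165527344, 81.52035522460938), (32.47226333618164, 44.747886657714844), 11.218810081481934) 0.0865 [0.4819 0.0785 0.0861]
side 269 [330.4 241.3] ((504.3149108886719, -32.00746154785156), (32.28406524658203, 43.630409240722656), 9.918718338012695) 0.0865 [ 0.5042 -0.0346  0.0862]
```

View pics/crop0.png

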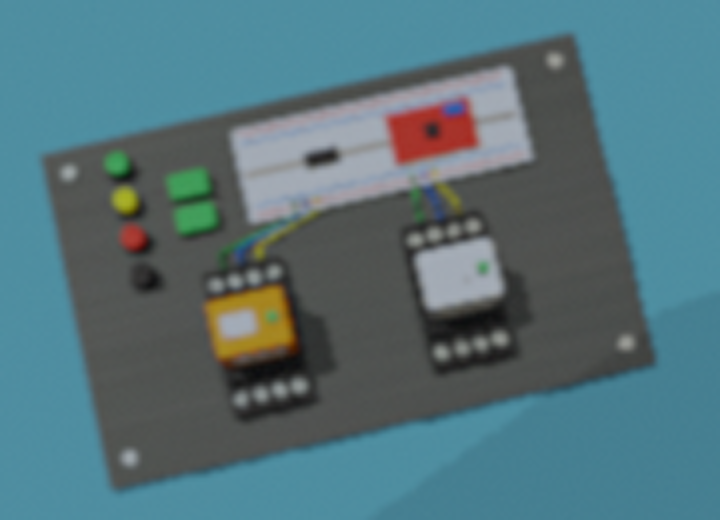

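The crop confirms it: the orange relay is in the +y socket at crop (252,322). Its centre is about (0.480, 0.082), its top is at z 0.088 (expected 0.088), it lies 116 mm from the grey one, and the board yaw is about 11.4°. I'll grip across the long side (tool y along board y) and go above it.

```bash
cat >> h.py <<'E'
from scipy.spatial.transform import Rotation as R
def rel(p,yaw=11.4):
    s=get_obs(); R0=R.from_quat(s['tool_rot']); a=np.radians(yaw)
    x=np.array([np.cos(a),np.sin(a),0]); z=np.array([0,0,-1.]); Rt=R.from_matrix(np.c_[x,np.cross(z,x),z])
    print('shift',(R0.inv().apply(np.array(p)-s['position'])/.04).round(3),'turn',(R0.inv()*Rt).as_rotvec().round(4))
E
python3 -c "
from h import *
rel([.4805,.0825,.33]); rel([.4805,.0825,.236])"
```

```text
shift [ 11.901 -12.992   1.876] turn [-2.000e-03 -1.000e-04  1.879e-01]
shift [ 11.9   -12.988   4.226] turn [-2.000e-03 -1.000e-04  1.879e-01]
```

Call:
move_arm([
  [[2, -2.2, 0, 0, 0, 0.03], [3, -3.3, 0.2, 0, 0, 0.05], [4, -4.4, 0.4, 0, 0, 0.07], [5, -5.5, 0.6, 0, 0, 0.09], [6, -6.6, 0.8, 0, 0, 0.11], [7, -7.7, 1, 0, 0, 0.13], [8, -8.8, 1.2, 0, 0, 0.15], [9, -9.9, 1.4, 0, 0, 0.17], [10, -11, 1.6, 0, 0, 0.188], [11, -12.1, 1.8, -0.002, 0, 0.188], [11.9, -13, 1.88, -0.002, 0, 0.188], [11.9, -13, 1.88, -0.002, 0, 0.188]],
], claw=-1, squeeze=5)

```text
time: 1.6
position: [0.481, 0.0855, 0.329]
tool_rot: [0.995, 0.101, 0.0, 0.001]
ft_force: [-0.9, -0.8, -0.5]
grip_width: 0.0867
grip_force: 0.0
```

```bash
python3 - <<'E'
from h import *
s=get_obs();print(s['time'],s['position'],s['q'])
rel([.4805,.0825,.236])
c=shot('side'); cv2.imwrite('pics/s1.png',cv2.resize(c['pixels'][100:300,230:430],None,fx=3,fy=3))
E
```

```text
1.6 [0.48098766 0.08550744 0.32901305] [-0.05288926  0.46320237  1.84565417 -0.00202877  0.83216843  1.31620961]
shift [-0.028  0.067  2.325] turn [ 0.0016 -0.0002  0.0041]
```

View pics/s1.png

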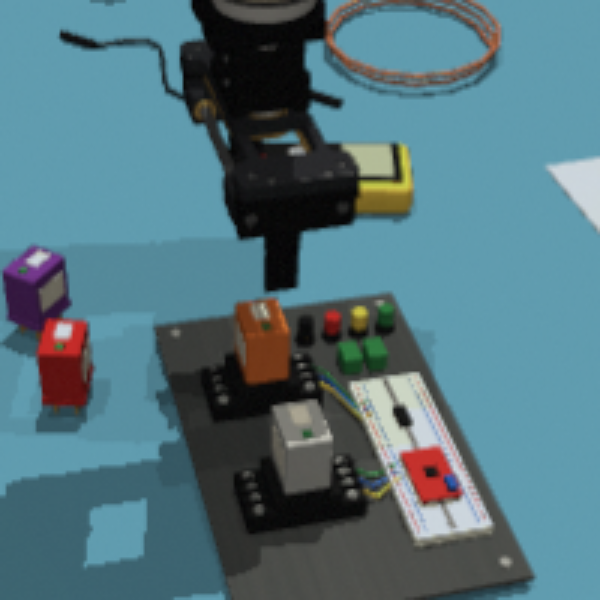

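The picture shows the open gripper above the orange relay (crop 262,340), with the finger in line with the case and the grey relay at (303,445). Going down.

Call:
move_arm([
  [[0, 0, 0.4, 0, 0, 0], [0, 0, 1.0, 0, 0, 0], [0, 0, 1.6, 0, 0, 0], [0, 0, 2.1, 0, 0, 0], [0, 0, 2.35, 0, 0, 0], [0, 0, 2.35, 0, 0, 0], [0, 0, 2.35, 0, 0, 0]],
])

```text
time: 2.52
position: [0.4808, 0.082, 0.2361]
tool_rot: [0.995, 0.099, 0.001, 0.001]
ft_force: [0.6, -0.3, 0.7]
grip_width: 0.0874
grip_force: 0.0
```

```bash
python3 - <<'E'
from h import *
s=get_obs();print(s['time'],s['position'],s['q'],s['ft_force'],s['moment'])
rel([.4805,.0825,.236])
c=shot('side'); cv2.imwrite('pics/s2.png',cv2.resize(c['pixels'][160:270,270:400],None,fx=5,fy=5,interpolation=cv2.INTER_CUBIC))
E
```

```text
2.525 [0.48077372 0.08204214 0.23609144] [-0.06009193  0.63536501  1.90932997 -0.00336769  0.59510383  1.31481281] [ 0.55186374 -0.29411171  0.68010822] [ 0.04552225  0.01404586 -0.01928479]
shift [-0.004 -0.013  0.002] turn [ 0.0023 -0.0013 -0.0003]
```

View pics/s2.png

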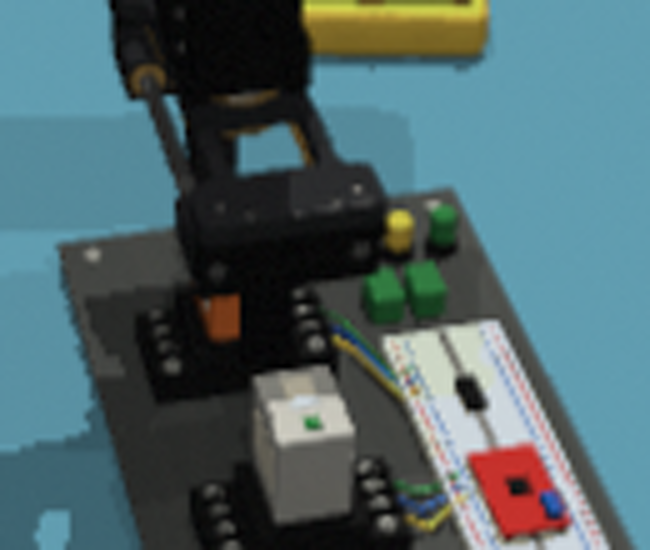

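The open fingers straddle the case (orange at crop 220,317; near finger at 270,320) and are clear of the grey relay. Closing lightly.

Call:
move_arm([
  [[0, 0, 0, 0, 0, 0], [0, 0, 0, 0, 0, 0], [0, 0, 0, 0, 0, 0], [0, 0, 0, 0, 0, 0], [0, 0, 0, 0, 0, 0], [0, 0, 0, 0, 0, 0]],
], claw=1, squeeze=4)

```text
time: 3.32
position: [0.4803, 0.0828, 0.2355]
tool_rot: [0.995, 0.099, 0.0, 0.0]
ft_force: [0.3, 5.1, 0.7]
grip_width: 0.0419
grip_force: 4.0
```

Call:
move_arm([
  [[0, -0.02, 0, 0, 0, 0], [0, -0.02, 0, 0, 0, 0], [0, -0.02, 0, 0, 0, 0]],
])

```text
time: 3.7
position: [0.4803, 0.083, 0.2355]
tool_rot: [0.995, 0.099, 0.0, 0.001]
ft_force: [0.6, 3.3, 1.0]
grip_width: 0.0418
grip_force: 4.0
```

Call:
move_arm([
  [[0, -0.035, 0, 0, 0, 0], [0, -0.035, 0, 0, 0, 0], [0, -0.035, 0, 0, 0, 0], [0, -0.035, 0, 0, 0, 0]],
], squeeze=50)

```text
time: 4.2
position: [0.4803, 0.0835, 0.2355]
tool_rot: [0.995, 0.1, 0.0, 0.002]
ft_force: [-0.7, -4.4, 0.6]
grip_width: 0.0418
grip_force: 50.0
```

```bash
python3 - <<'E'
from h import *
s=get_obs();print(s['time'],s['position'],s['tool_rot'],s['ft_force'],s['moment'],s['grip_force'])
rel([.4805,.0825,.236])
# rocking rows: pivot about low end blade, tool frame; pivot at p0 (tool y=+-13 -> blade, depth)
for a in (7,):
  for sgn in (1,-1):
    pv=np.array([0,sgn*13,s['position'][2]*1000-38+6]); rv=R.from_rotvec([0*sgn+np.radians(a)*sgn,0,0])
    print(sgn, ((pv-rv.apply(pv))/40).round(3), 'other tip', (pv-rv.apply(pv)+rv.apply([0,-sgn*13,pv[2]])).round(2), [0,-sgn*13,pv[2].round(1)])
E
```

```text
4.2 [0.48026573 0.08349979 0.23554855] [9.95020401e-01 9.96565128e-02 1.70384248e-04 1.71827918e-03] [-0.72791222 -4.41262983  0.61745289] [-0.94591294  0.09598081  0.02575405] 49.99122918583453
shift [ 0.001  0.026 -0.011] turn [0.0035 0.     0.0007]
1 [ 0.     0.623 -0.002] other tip [  0.   -12.81 200.38] [0, -13, np.float64(203.5)]
-1 [ 0.    -0.623 -0.002] other tip [  0.    12.81 200.38] [0, 13, np.float64(203.5)]
```

```bash
cat > rock.py <<'E'
import numpy as np, sys
from scipy.spatial.transform import Rotation as R
D=203.
def pose(a,s,h):  # tilt a deg (+: tool +y end low); pivot blade side s(+1/-1), raised h mm -> TCP shift(mm) in nominal frame
    r=R.from_rotvec([np.radians(a),0,0]); p=np.array([0,13.*s,D+h])
    return np.array([0,13.*s,D])-r.apply(p), r
def rows(a0,s0,h0,lst):
    t0,r0=pose(a0,s0,h0)
    for a,s,h in lst:
        t,r=pose(a,s,h); d=r0.inv().apply(t-t0)/40
        print([0,round(d[1],3),round(d[2],3),round(np.radians(a-a0),3),0,0])
if __name__=='__main__':
    L=np.linspace
    print('A');rows(0,1,0,[(a,1,.5*a/7) for a in (2,4,5.5,7)])
    print('B');rows(7,1,.5,[(a,-1,3.7) for a in (5,3,1,-1,-3,-5,-7)])
    print('C');rows(-7,-1,3.7,[(a,1,6.9) for a in (-5,-3,-1,1,3,5,7)])
    print('D');rows(7,1,6.9,[(a,-1,10) for a in (5,3,1,-1,-3,-5,-7)])
E
python3 rock.py
```

```text
A
[0, np.float64(0.177), np.float64(-0.012), np.float64(0.035), 0, 0]
[0, np.float64(0.355), np.float64(-0.017), np.float64(0.07), 0, 0]
[0, np.float64(0.489), np.float64(-0.018), np.float64(0.096), 0, 0]
[0, np.float64(0.622), np.float64(-0.014), np.float64(0.122), 0, 0]
B
[0, np.float64(-0.176), np.float64(-0.009), np.float64(-0.035), 0, 0]
[0, np.float64(-0.356), np.float64(-0.011), np.float64(-0.07), 0, 0]
[0, np.float64(-0.537), np.float64(-0.006), np.float64(-0.105), 0, 0]
[0, np.float64(-0.717), np.float64(0.004), np.float64(-0.14), 0, 0]
[0, np.float64(-0.897), np.float64(0.021), np.float64(-0.175), 0, 0]
[0, np.float64(-1.077), np.float64(0.045), np.float64(-0.209), 0, 0]
[0, np.float64(-1.255), np.float64(0.074), np.float64(-0.244), 0, 0]
C
[0, np.float64(0.178), np.float64(-0.009), np.float64(0.035), 0, 0]
[0, np.float64(0.362), np.float64(-0.011), np.float64(0.07), 0, 0]
[0, np.float64(0.545), np.float64(-0.006), np.float64(0.105), 0, 0]
[0, np.float64(0.729), np.float64(0.005), np.float64(0.14), 0, 0]
[0, np.float64(0.911), np.float64(0.023), np.float64(0.175), 0, 0]
[0, np.float64(1.093), np.float64(0.046), np.float64(0.209), 0, 0]
[0, np.float64(1.274), np.float64(0.076), np.float64(0.244), 0, 0]
D
[0, np.float64(-0.181), np.float64(-0.006), np.float64(-0.035), 0, 0]
[0, np.float64(-0.367), np.float64(-0.008), np.float64(-0.07), 0, 0]
[0, np.float64(-0.554), np.float64(-0.003), np.float64(-0.105), 0, 0]
[0, np.float64(-0.739), np.float64(0.008), np.float64(-0.14), 0, 0]
[0, np.float64(-0.925), np.float64(0.026), np.float64(-0.175), 0, 0]
[0, np.float64(-1.109), np.float64(0.051), np.float64(-0.209), 0, 0]
[0, np.float64(-1.293), np.float64(0.081), np.float64(-0.244), 0, 0]
```

Call:
move_arm([
  [[0, 0.1, -0.006, 0.017, 0, 0], [0, 0.19, -0.012, 0.035, 0, 0], [0, 0.28, -0.015, 0.052, 0, 0], [0, 0.37, -0.017, 0.07, 0, 0], [0, 0.37, -0.017, 0.07, 0, 0], [0, 0.37, -0.017, 0.07, 0, 0]],
], squeeze=55)

```text
time: 4.95
position: [0.483, 0.0697, 0.2363]
tool_rot: [0.994, 0.099, -0.003, -0.034]
ft_force: [-0.1, -3.5, -1.2]
grip_width: 0.0412
grip_force: 55.0
```

```bash
cat > st.py <<'E'
from h import *
s=get_obs(); Rm=R.from_quat(s['tool_rot']); z=Rm.as_matrix()[:,2]; by=np.array([-.198,.980,0])
g=s['position']+z*.164; f=s['ft_force']; p=s['position']+z*.2025
print('t',s['time'],'tilt(+=tool+y low)',np.degrees(np.arcsin(-z@by)).round(2) if 0 else np.degrees(np.arcsin(z@by)).round(2),'grasp',g.round(4),'p',p.round(4),'F along -by,z',(-f@by).round(1),f[2].round(1),'M',s['moment'].round(2),'grip',s['grip_force'].round(1),s['grip_width'].round(4))
E
python3 st.py
```

```text
Traceback (most recent call last):
  File "st.py", line 4, in <module>
    print('t',s['time'],'tilt(+=tool+y low)',np.degrees(np.arcsin(-z@by)).round(2) if 0 else np.degrees(np.arcsin(z@by)).round(2),'grasp',g.round(4),'p',p.round(4),'F along -by,z',(-f@by).round(1),f[2].round(1),'M',s['moment'].round(2),'grip',s['grip_force'].round(1),s['grip_width'].round(4))
                                                                                                                                                                                                                                                   ^^^^^^^^^^^^^^^^^^^^^
AttributeError: 'float' object has no attribute 'round'
```

```bash
sed -i "s/s\['grip_force'\].round(1),s\['grip_width'\].round(4)/s['grip_force'],s['grip_width']/" st.py; python3 st.py
```

```text
t 4.95 tilt(+=tool+y low) 3.88 grasp [0.4809 0.0806 0.0727] p [0.4804 0.0832 0.0343] F along -by,z 3.5 -1.2 M [-0.95  0.07  0.03] grip 54.98855212703347 0.04115450609819022
```

Call:
move_arm([
  [[0, 0.1, -0.006, 0.017, 0, 0], [0, 0.19, -0.011, 0.035, 0, 0], [0, 0.28, -0.016, 0.053, 0, 0], [0, 0.28, -0.016, 0.053, 0, 0], [0, 0.28, -0.016, 0.053, 0, 0]],
])

```text
time: 5.58
position: [0.4852, 0.0591, 0.2362]
tool_rot: [0.993, 0.099, -0.006, -0.061]
ft_force: [-0.3, 2.8, 1.0]
grip_width: 0.0415
grip_force: 55.0
```

```bash
python3 st.py
```

```text
t 5.575 tilt(+=tool+y low) 6.98 grasp [0.4812 0.0787 0.0735] p [0.4803 0.0833 0.0352] F along -by,z -2.8 1.0 M [0.28 0.04 0.01] grip 54.98950079083443 0.04153657162701207
```

Call:
move_arm([
  [[0, -0.18, -0.009, -0.035, 0, 0], [0, -0.36, -0.011, -0.07, 0, 0], [0, -0.54, -0.006, -0.105, 0, 0], [0, -0.73, 0.004, -0.14, 0, 0], [0, -0.91, 0.021, -0.175, 0, 0], [0, -0.91, 0.021, -0.175, 0, 0], [0, -0.91, 0.021, -0.175, 0, 0]],
])

```text
time: 6.45
position: [0.478, 0.0943, 0.2391]
tool_rot: [0.995, 0.099, 0.002, 0.026]
ft_force: [0.6, 0.8, -8.3]
grip_width: 0.0414
grip_force: 55.0
```

```bash
python3 st.py
```

```text
t 6.45 tilt(+=tool+y low) -3.03 grasp [0.4796 0.0857 0.0754] p [0.48   0.0837 0.0369] F along -by,z -0.7 -8.3 M [ 0.24 -0.16  0.02] grip 54.99322682619095 0.04141381237468565
```

```bash
python3 -c "
from rock import *
rows(-3,-1,3.7,[(-3,-1,3.2),(-5,-1,3.0),(-7,-1,3.0)])
print('C');rows(-7,-1,3.0,[(a,1,6.0) for a in (-5,-3,-1,1,3,5,7)])"
```

```text
[0, np.float64(-0.0), np.float64(0.012), np.float64(0.0), 0, 0]
[0, np.float64(-0.18), np.float64(0.009), np.float64(-0.035), 0, 0]
[0, np.float64(-0.36), np.float64(0.007), np.float64(-0.07), 0, 0]
C
[0, np.float64(0.178), np.float64(-0.004), np.float64(0.035), 0, 0]
[0, np.float64(0.36), np.float64(-0.006), np.float64(0.07), 0, 0]
[0, np.float64(0.543), np.float64(-0.001), np.float64(0.105), 0, 0]
[0, np.float64(0.725), np.float64(0.01), np.float64(0.14), 0, 0]
[0, np.float64(0.907), np.float64(0.027), np.float64(0.175), 0, 0]
[0, np.float64(1.089), np.float64(0.051), np.float64(0.209), 0, 0]
[0, np.float64(1.269), np.float64(0.081), np.float64(0.244), 0, 0]
```

Call:
move_arm([
  [[0, 0, 0.012, 0, 0, 0], [0, -0.09, 0.012, -0.017, 0, 0], [0, -0.18, 0.01, -0.035, 0, 0], [0, -0.27, 0.01, -0.053, 0, 0], [0, -0.36, 0.01, -0.07, 0, 0], [0, -0.36, 0.01, -0.07, 0, 0], [0, -0.36, 0.01, -0.07, 0, 0]],
])

```text
time: 7.32
position: [0.4751, 0.1084, 0.2385]
tool_rot: [0.993, 0.099, 0.006, 0.062]
ft_force: [0.5, 1.8, -8.0]
grip_width: 0.0417
grip_force: 55.0
```

```bash
python3 st.py
```

```text
t 7.325 tilt(+=tool+y low) -7.09 grasp [0.4791 0.0886 0.0757] p [0.48   0.0839 0.0375] F along -by,z -1.7 -8.0 M [ 0.64  0.11 -0.03] grip 55.00090300105512 0.041700246248106594
```

Call:
move_arm([
  [[0, 0.01, 0.015, 0, 0, 0], [0, 0.18, 0.012, 0.035, 0, 0], [0, 0.36, 0.01, 0.07, 0, 0], [0, 0.545, 0.015, 0.105, 0, 0], [0, 0.725, 0.025, 0.14, 0, 0], [0, 0.907, 0.043, 0.175, 0, 0], [0, 0.907, 0.043, 0.175, 0, 0], [0, 0.907, 0.043, 0.175, 0, 0]],
])

```text
time: 8.32
position: [0.4823, 0.0729, 0.2415]
tool_rot: [0.995, 0.099, -0.002, -0.025]
ft_force: [0.6, -0.3, -3.3]
grip_width: 0.0416
grip_force: 55.0
```

```bash
python3 st.py
```

```text
t 8.325 tilt(+=tool+y low) 2.87 grasp [0.4807 0.0809 0.0777] p [0.4803 0.0828 0.0392] F along -by,z 0.4 -3.3 M [ 0.16  0.08 -0.03] grip 54.99637537635863 0.04155119821217623
```

Call:
move_arm([
  [[0, 0.09, 0, 0.017, 0, 0], [0, 0.18, 0, 0.035, 0, 0], [0, 0.27, 0, 0.053, 0, 0], [0, 0.365, 0, 0.07, 0, 0], [0, 0.365, 0, 0.07, 0, 0], [0, 0.365, 0, 0.07, 0, 0]],
])

```text
time: 9.07
position: [0.4853, 0.0586, 0.2406]
tool_rot: [0.993, 0.099, -0.006, -0.06]
ft_force: [-1.3, 0.3, -2.2]
grip_width: 0.0416
grip_force: 55.0
```

```bash
python3 st.py; python3 -c "
from rock import *
print('D');rows(7,1,6.,[(a,-1,9) for a in (5,3,1,-1,-3,-5,-7)])"
```

```text
t 9.075 tilt(+=tool+y low) 6.92 grasp [0.4814 0.078  0.0778] p [0.4805 0.0825 0.0396] F along -by,z -0.5 -2.2 M [-0.32  0.13  0.06] grip 54.98886946588755 0.04156329554589014
D
[0, np.float64(-0.18), np.float64(-0.004), np.float64(-0.035), 0, 0]
[0, np.float64(-0.366), np.float64(-0.006), np.float64(-0.07), 0, 0]
[0, np.float64(-0.551), np.float64(-0.001), np.float64(-0.105), 0, 0]
[0, np.float64(-0.736), np.float64(0.011), np.float64(-0.14), 0, 0]
[0, np.float64(-0.92), np.float64(0.028), np.float64(-0.175), 0, 0]
[0, np.float64(-1.104), np.float64(0.052), np.float64(-0.209), 0, 0]
[0, np.float64(-1.287), np.float64(0.083), np.float64(-0.244), 0, 0]
```

Call:
move_arm([
  [[0, -0.09, 0, -0.017, 0, 0], [0, -0.18, 0, -0.035, 0, 0], [0, -0.366, 0, -0.07, 0, 0], [0, -0.551, 0.003, -0.105, 0, 0], [0, -0.736, 0.015, -0.14, 0, 0], [0, -0.92, 0.033, -0.175, 0, 0], [0, -1.104, 0.06, -0.209, 0, 0], [0, -1.287, 0.093, -0.244, 0, 0], [0, -1.287, 0.093, -0.244, 0, 0], [0, -1.287, 0.093, -0.244, 0, 0]],
])

```text
time: 10.32
position: [0.4752, 0.1091, 0.2431]
tool_rot: [0.993, 0.099, 0.006, 0.061]
ft_force: [-0.1, -1.6, -3.5]
grip_width: 0.0418
grip_force: 55.0
```

```bash
python3 st.py; python3 -c "
from rock import *
rows(-7,-1,8.2,[(a,1,11.4) for a in (-5,-3,-1,1,3,5)])"
```

```text
t 10.325 tilt(+=tool+y low) -7.02 grasp [0.4792 0.0895 0.0803] p [0.4801 0.0849 0.0421] F along -by,z 1.6 -3.5 M [-0.24  0.    0.01] grip 54.99095016159117 0.04175953268903534
[0, np.float64(0.182), np.float64(-0.009), np.float64(0.035), 0, 0]
[0, np.float64(0.37), np.float64(-0.01), np.float64(0.07), 0, 0]
[0, np.float64(0.557), np.float64(-0.005), np.float64(0.105), 0, 0]
[0, np.float64(0.744), np.float64(0.006), np.float64(0.14), 0, 0]
[0, np.float64(0.931), np.float64(0.024), np.float64(0.175), 0, 0]
[0, np.float64(1.117), np.float64(0.049), np.float64(0.209), 0, 0]
```

Call:
move_arm([
  [[0, 0.09, 0, 0.017, 0, 0], [0, 0.182, -0.005, 0.035, 0, 0], [0, 0.37, -0.008, 0.07, 0, 0], [0, 0.557, -0.003, 0.105, 0, 0], [0, 0.744, 0.008, 0.14, 0, 0], [0, 0.931, 0.025, 0.175, 0, 0], [0, 1.117, 0.05, 0.209, 0, 0], [0, 1.117, 0.05, 0.209, 0, 0], [0, 1.117, 0.05, 0.209, 0, 0]],
])

```text
time: 11.45
position: [0.484, 0.0655, 0.2468]
tool_rot: [0.994, 0.099, -0.004, -0.043]
ft_force: [-0.2, -0.1, -1.2]
grip_width: 0.042
grip_force: 55.0
```

```bash
python3 st.py; python3 - <<'E'
from h import *
c=shot('side'); cv2.imwrite('pics/s3.png',cv2.resize(c['pixels'][180:310,270:410],None,fx=4,fy=4,interpolation=cv2.INTER_CUBIC))
E
```

```text
t 11.45 tilt(+=tool+y low) 4.91 grasp [0.4815 0.0793 0.0834] p [0.4809 0.0825 0.0451] F along -by,z 0.0 -1.2 M [-0.13  0.03 -0.  ] grip 54.99393951147795 0.04195453199277656
```

View pics/s3.png

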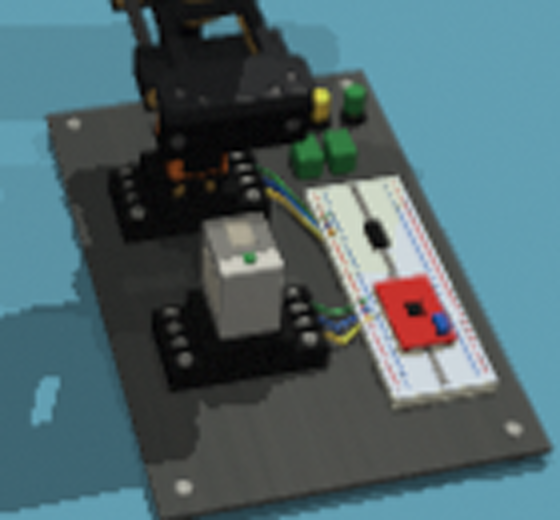

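Two blades of the raised relay show at crop (180,190) and (210,185). The grey relay is seated and the board looks flat. The force is about the relay's weight, so it is free: now level and lift.

```bash
python3 -c "
from h import *
rel([.4840,.0655,.2520]); rel([.4803,.083,.2545]);rel([.4803,.083,.2622])"
```

```text
shift [-0.001 -0.009 -0.13 ] turn [-0.0857 -0.0012 -0.0003]
shift [-0.005 -0.459 -0.154] turn [-0.0857 -0.0012 -0.0003]
shift [-0.005 -0.476 -0.346] turn [-0.0857 -0.0012 -0.0003]
```

Call:
move_arm([
  [[0, -0.005, -0.06, 0, 0, 0], [0, -0.01, -0.12, 0, 0, 0], [0, -0.12, -0.14, -0.021, 0, 0], [0, -0.24, -0.15, -0.043, 0, 0], [0, -0.35, -0.16, -0.064, 0, 0], [0, -0.46, -0.17, -0.086, 0, 0], [0, -0.466, -0.23, -0.086, 0, 0], [0, -0.471, -0.29, -0.086, 0, 0], [0, -0.476, -0.346, -0.086, 0, 0], [0, -0.476, -0.346, -0.086, 0, 0], [0, -0.476, -0.346, -0.086, 0, 0], [0, -0.476, -0.346, -0.086, 0, 0]],
])

```text
time: 13.0
position: [0.4804, 0.0828, 0.2619]
tool_rot: [0.995, 0.099, -0.0, -0.0]
ft_force: [0.1, -0.1, -0.6]
grip_width: 0.0414
grip_force: 55.0
```

```bash
python3 st.py; python3 - <<'E'
from h import *
c=shot('side'); im=c['pixels']; cv2.imwrite('pics/s4.png',cv2.resize(im[180:310,270:410],None,fx=5,fy=4.6,interpolation=cv2.INTER_CUBIC))
v,u=np.mgrid[225:280,300:360].reshape(2,-1); P=pts(c,np.c_[u,v],c['range_z'][v,u])
k=(P[:,2]>.08)&(P[:,2]<.1)&(P[:,1]<.0); print('grey',cv2.minAreaRect((P[k][:,:2]*1000).astype(np.float32)),np.median(P[k][:,2]))
t=dict(np.load('/tmp/side.npz'))
E
```

```text
t 13.0 tilt(+=tool+y low) 0.0 grasp [0.4803 0.0828 0.0979] p [0.4803 0.0828 0.0594] F along -by,z 0.1 -0.6 M [-0.01  0.01  0.05] grip 54.99374379403889 0.04144544174420485
grey ((504.68328857421875, -31.948253631591797), (32.7088623046875, 44.07747268676758), 11.393758773803711) 0.08662312846061876
```

View pics/s4.png

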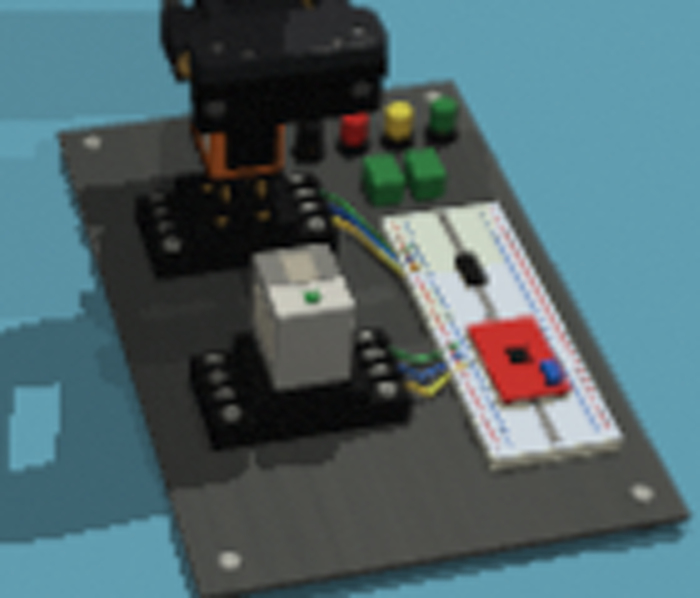

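The case is level with its blades showing at crop (225,200) above the socket, and the grey relay and board are unmoved (0.4 mm shift, same height). One check that the relay didn't slip in the grip, then hand in.

```bash
python3 - <<'E'
from h import *
c=dict(np.load('/tmp/side.npz')); im=c['pixels']; h=cv2.cvtColor(im,cv2.COLOR_BGR2HSV)
v,u=np.nonzero((h[...,0]>5)&(h[...,0]<24)&(h[...,1]>120)&(h[...,2]>70)); k=(u>300)&(u<335)&(v>195)&(v<235); u,v=u[k],v[k]
P=pts(c,np.c_[u,v],c['range_z'][v,u]); P=P[(P[:,1]<.09)&(P[:,1]>.04)]
for i in np.argsort(P[:,2])[::5]: print((P[i]*1000).round(1))
E
```

```text
[476.9  67.3  51. ]
[472.4  62.7  69.1]
[472.3  57.   71. ]
[470.2  60.1  71.3]
[472.4  60.4  73.8]
[474.6  61.6  75.5]
[472.4  59.3  80.2]
[470.3  63.3  82.5]
[500.5  68.5  88.5]
[474.6  60.8  89.9]
[472.4  59.6  93.6]
```

```bash
python3 -c "
from rig import *
print(hand_in())"
```

```text
the job is handed in; nothing more can be done
None
```

The orange relay was rocked free and is held upright about 13 mm clear above its own socket; the board stayed flat and in place with the grey relay still plugged in, and the job was handed in at about 13 s.

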